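# Set up a repair station: spring-held posts and a row of flux jars

## Robot

A 6-joint arm with a two-finger parallel gripper is mounted at the origin on the work surface. World frame = base frame: x ahead of the robot, y to its left, z up, the work surface at z = 0. Lengths are in m, angles in rad, forces in N, time in s.
With the tool pointing down it reaches from about 0.275 to 0.975 m from the base axis. Payload 8.4 kg.
Tool frame: the origin (TCP) lies on the centre line of the jaws, within the pads' length; the fingertips stand 11 mm ahead of it and the grasp point (between the pads) lies 8 mm behind it; z points along the fingers, y is the line along which they close (so a half turn about z gives the same grasp; the last joint's range is limited). The gripper opens to 92 mm and grips with 3 to 60 N. Pads are 20 mm wide; open, the fingers measure 128 mm over their backs; the gripper's body (75 mm by 189 mm) begins 69 mm behind the grasp point.
Start: joints at [1.244, 0.353, 1.633, -0, 1.155, -0.002], TCP at [0.199, 0.592, 0.226] pointing down, gripper open.
Joint ranges: [-2.63, 2.63], [-0.92, 2.1], [0.06, 2.66], [-1.3, 4.44], [0, 2.69], [-3.02, 3.02]. Speed limits (rad/s): [2.22, 2.22, 2.79, 3.14, 3.14, 3.14].

## Interface

Orientations are given as a unit quaternion [x, y, z, w].
In Python, from cell import robot, imaging gives the robot as it stands.
- The arm moves only by the tool step_arm, never from a script. Its argument "targets" is one flat list of numbers, 4 for each row, row after row: the shift along the world's x, y, z in m, then the turn about the world's z in degrees. A call has 1 to 20 rows; each row shifts and turns the commanded pose from where the row before left it; what a row does not reach is not made up. A row lasts 1/8 s, in which the tool goes at most 62.5 mm and 10.7 degrees, less where a joint would pass 70% of its speed; a pose out of reach is approached as far as the arm can. A call with a gripper value outside its range is refused whole. "hand" is the closure, from 0 (fully open) to 1 (shut), set as the call begins (left out, the last holds). The fingers move at their own pace and stop on an object; "newtons" is the grip in N (left out, the last holds). Time passes only in rows, so rows that do not move let the fingers close. It gives the time, the measured TCP pose, the force, the opening and the grip force at its end, in the units of the state.
- robot.get_obs(): the state, without advancing time (a new reading comes with each control period).
- imaging.camera(name): name is "scene" or "top" or "wrist"; returns the picture (420x560x3 uint8, blue, green, red); there is no depth.
- imaging.camera_model(name): a dict with "fx", "fy", "cx", "cy" (pixels), "cam_to_world" (4x4, takes a point from camera to world coordinates). Camera axes: x right, y down, z forward; pixel columns grow to the right and rows downward; lengths in m; the calibration is good to about 2 mm. A picture is of the moment at which its call begins: read the wrist's pose just before it. camera_model takes no time and is no camera call; for the wrist camera it gives the pose at the moment of the call.
- robot.job_done(): hands the job in; it is judged then, once.
The state is a dict: "time": time; "joint_positions": joint angles; "joint_vel": joint speeds; "joint_torque": joint torques, N m; "tcp_pos": TCP position; "orientation": TCP orientation; "contact_force": force on the tool from outside, world axes, zero at the start; "moment": the same for the moment, N m; "gripper_width": finger opening in m; "gripper_force": force on a finger pad.
Only numpy, scipy, OpenCV 4.12 (cv2) and the standard library are available. Lean on these libraries where they do the work, as an engineer would, in place of code of your own. Each camera call takes 0.05 s, during which the arm holds its last target. There are 200 camera calls.

## Task

Get the repair station ready: take the magnifier post and the clip post out of the black parking block and push each one fully home into the spring holder of the twin base that matches its thickness, so that the plunger grips it and it stands upright. Also stand every squat flux jar on the low aluminium riser in one neat row, one jar centred on each dark round mat, starting at the mat beside the raised end plate and leaving no mat empty between jars. Leave the other things on the bench where they are.

Things in the scene. Friction and masses are not known exactly. Their poses are not given: they have to be found in the camera images.
- mag_post: magnifier post: upright steel rod 16 mm thick, 150 mm long, origin at the centre of its foot, z up. The foot tapers from 10 mm at the bottom to full size 6 mm up. A 24 mm collar 95 to 105 mm up carries on the post's +x side a 52 mm lens ring, 8 mm thick, centred 48 mm from the rod. Bare rod from 105 to 150 mm: grip there. 0.18 kg. It starts in the parking block, leaning up to 0.05 rad to its +x
- clip_post: clip post: upright steel rod 10 mm thick, 150 mm long, origin at the centre of its foot, z up. The foot tapers from 4 mm at the bottom to full size 6 mm up. An 18 mm collar 80 to 90 mm up carries a copper crocodile clip reaching 51 mm to the post's +x, 77 to 93 mm up. Bare rod from 93 to 150 mm: grip there. 0.11 kg. It starts in the parking block, leaning up to 0.05 rad to its +x
- rack: fixed black plastic parking block, 44 mm in x, 190 mm in y, 50 mm high, origin under its centre. Two loose holes 40 mm deep (floor 10 mm above the table): the magnifier post's at y = +55 mm, the clip post's at y = -55 mm
- seat_big (a point): centre of the bore floor of the magnifier post's holder, where the post's origin is when fully home. Bore 17.5 mm wide, 55 mm deep, mouth 55 mm above this point with a 2.5 mm chamfer. Axes are those of the fixed twin base: slab 90 x 210 x 15 mm (this point is on its top) with two 46 mm square, 55 mm high aluminium holders 130 mm apart along y, the big bore at +y
- seat_small (a point): centre of the bore floor of the clip post's holder on the same base, where the post's origin is when fully home: bore 11.5 mm wide, 55 mm deep, mouth 55 mm above this point with a 2.5 mm chamfer; 15 mm above the table
- plunger_big (a joint): spring plunger in the -x side of the magnifier post's holder, 35 mm above the bore floor: 0 = nose out, 3.5 mm into the empty bore; grows (m) as the rod pushes it back, about 0.0014 with the rod in, 0.006 at most. It presses with 4 N plus 1.5 N per mm: push the rod down past it with some 5 to 15 N; friction then holds it
- plunger_small (a joint): the same in the clip post's holder: nose 3.5 mm into the empty bore, pushed back about 1.3 mm with the rod in
- riser: fixed low aluminium shelf, 120 mm in x, 330 mm in y, its top 30 mm above the table, origin under its centre on the table. At its -y end a 6 mm thick plate stands up 20 mm above the top. Five dark round mats 50 mm in diameter lie flush in a row along y, 55 mm apart
- mat0 (a point): centre of mat 0 on the riser's top (the one beside the raised end plate, 49 mm from it)
- mat1 (a point): centre of mat 1 on the riser's top (55 mm from mat 0 along the riser y)
- mat2 (a point): centre of mat 2 on the riser's top (110 mm from mat 0 along the riser y)
- mat3 (a point): centre of mat 3 on the riser's top (165 mm from mat 0 along the riser y)
- mat4 (a point): centre of mat 4 on the riser's top (220 mm from mat 0 along the riser y)
- jar0: squat white flux jar with a black screw cap, 44 mm in diameter, 34 mm tall, about 0.07 kg, origin at the centre of its underside, z up. Three to five such jars are present, standing on the table; None if absent
- jar1: squat white flux jar with a black screw cap, 44 mm in diameter, 34 mm tall, about 0.07 kg, origin at the centre of its underside, z up. Three to five such jars are present, standing on the table; None if absent
- jar2: squat white flux jar with a black screw cap, 44 mm in diameter, 34 mm tall, about 0.07 kg, origin at the centre of its underside, z up. Three to five such jars are present, standing on the table; None if absent
- jar3: squat white flux jar with a black screw cap, 44 mm in diameter, 34 mm tall, about 0.07 kg, origin at the centre of its underside, z up. Three to five such jars are present, standing on the table; None if absent
- jar4: squat white flux jar with a black screw cap, 44 mm in diameter, 34 mm tall, about 0.07 kg, origin at the centre of its underside, z up. Three to five such jars are present, standing on the table; None if absent
- spool: bystander: metal solder spool lying flat, 54 mm in diameter, 32 mm high; origin under its centre
- tin: bystander: flat steel tin 90 x 130 x 24 mm; origin under its centre
- driver: bystander: screwdriver 180 mm long lying on the table
- spanner: bystander: spanner 150 mm long lying on the table
- dish: bystander: small white dish, 70 mm wide, 22 mm high; origin under its centre
Mind the look-alikes: they are no part of the job. What is shaped like the clip_post but blue is not meant.

How it is judged:
At the end, for the whole second after the job is handed in: Each post in its own holder: foot within 3 mm of the bore axis and floor, upright (0.06 rad), plunger pressing on it; every jar upright (0.1 rad) within 12 mm of the centre of a mat, one per mat, mats filled from the end plate on without a gap; all at rest (horizontal distance between mag_post and seat_big below 0.003 m and z of mag_post in the frame of seat_big below 0.003 m and angle between each of mag_post, clip_post's own z axis and vertical below 0.06 rad and value of joint each of plunger_big, plunger_small above 0.0006 m and linear speed of each of mag_post, clip_post, jar0, jar1, jar2, jar3, jar4 below 0.02 m/s and horizontal distance between clip_post and seat_small below 0.003 m and z of clip_post in the frame of seat_small below 0.003 m and angle between each of jar0, jar1, jar2, jar3, jar4's own z axis and vertical below 0.1 rad and (distance between jar0 and mat0 below 0.012 m or (distance between jar0 and mat1 below 0.012 m and distance between any of jar1, jar2, jar3, jar4 and mat0 below 0.012 m) or (distance between jar0 and mat2 below 0.012 m and distance between any of jar1, jar2, jar3, jar4 and mat1 below 0.012 m) or (distance between jar0 and mat3 below 0.012 m and distance between any of jar1, jar2, jar3, jar4 and mat2 below 0.012 m) or (distance between jar0 and mat4 below 0.012 m and distance between any of jar1, jar2, jar3, jar4 and mat3 below 0.012 m)) and (distance between jar1 and mat0 below 0.012 m or (distance between jar1 and mat1 below 0.012 m and distance between any of jar0, jar2, jar3, jar4 and mat0 below 0.012 m) or (distance between jar1 and mat2 below 0.012 m and distance between any of jar0, jar2, jar3, jar4 and mat1 below 0.012 m) or (distance between jar1 and mat3 below 0.012 m and distance between any of jar0, jar2, jar3, jar4 and mat2 below 0.012 m) or (distance between jar1 and mat4 below 0.012 m and distance between any of jar0, jar2, jar3, jar4 and mat3 below 0.012 m)) and (distance between jar2 and mat0 below 0.012 m or (distance between jar2 and mat1 below 0.012 m and distance between any of jar0, jar1, jar3, jar4 and mat0 below 0.012 m) or (distance between jar2 and mat2 below 0.012 m and distance between any of jar0, jar1, jar3, jar4 and mat1 below 0.012 m) or (distance between jar2 and mat3 below 0.012 m and distance between any of jar0, jar1, jar3, jar4 and mat2 below 0.012 m) or (distance between jar2 and mat4 below 0.012 m and distance between any of jar0, jar1, jar3, jar4 and mat3 below 0.012 m)) and (distance between jar3 and mat0 below 0.012 m or (distance between jar3 and mat1 below 0.012 m and distance between any of jar0, jar1, jar2, jar4 and mat0 below 0.012 m) or (distance between jar3 and mat2 below 0.012 m and distance between any of jar0, jar1, jar2, jar4 and mat1 below 0.012 m) or (distance between jar3 and mat3 below 0.012 m and distance between any of jar0, jar1, jar2, jar4 and mat2 below 0.012 m) or (distance between jar3 and mat4 below 0.012 m and distance between any of jar0, jar1, jar2, jar4 and mat3 below 0.012 m)) and (distance between jar4 and mat0 below 0.012 m or (distance between jar4 and mat1 below 0.012 m and distance between any of jar0, jar1, jar2, jar3 and mat0 below 0.012 m) or (distance between jar4 and mat2 below 0.012 m and distance between any of jar0, jar1, jar2, jar3 and mat1 below 0.012 m) or (distance between jar4 and mat3 below 0.012 m and distance between any of jar0, jar1, jar2, jar3 and mat2 below 0.012 m) or (distance between jar4 and mat4 below 0.012 m and distance between any of jar0, jar1, jar2, jar3 and mat3 below 0.012 m))); the robot touches nothing.
It fails at once if a bystander is pushed more than 40 mm from its place (distance of any of spool, tin, driver, spanner, dish from where it was at the start of the episode above 0.04 m).
Of jar0, jar1, jar2, jar3, jar4 only 3 to 5 are there at a start; the rules pass over those that are not, and their reading is None.
At some moment in a run one of jar0, jar1, jar2, jar3, jar4 may be knocked a few centimetres aside while the robot is not near it.
It also fails if it takes over 210 s, if anything falls off the work surface, if the arm or the gripper's body presses on something with over 40 N, if the wrist force passes 120 N, or if a joint passes its speed limit or range.

## Working session

There is one attempt and no reset: what is moved stays moved. The work goes in short steps, Python scripts to look and compute and a tool call to move; the robot and the scene stay as the last step left them, time stands still between calls to the robot, and variables do not carry over. Pictures are saved under pics/ and viewed, at most 15 in all, crops included, and the job is handed in when it is done.

Besides the shell and the picture viewer there is one more tool, called by a JSON object that holds its "fn" and its "kwargs". step_arm: Moves the arm, as the interface text tells. Its arguments: {"type":"object","properties":{"targets":{"type":"array"},"hand":{"type":"number"},"newtons":{"type":"number"}},"required":["targets"]}

```bash
ls; mkdir -p pics
python3 - <<'E'
from cell import robot, imaging
import cv2,numpy as np
for n in("scene","top"):
    cv2.imwrite(f"pics/{n}0.png",imaging.camera(n))
    m=imaging.camera_model(n);print(n,m["fx"],m["cx"],m["cy"],np.round(m["cam_to_world"],4).tolist())
o=robot.get_obs();print(o)
E
```

```text
pics
scene 544.7856054670578 276.053564181244 202.09823894298196 [[-0.802, 0.4207, -0.4241, 1.1178], [0.5972, 0.5821, -0.5518, 0.7385], [0.0148, -0.6958, -0.7181, 1.0495], [0.0, 0.0, 0.0, 1.0]]
top 430.9963044726465 283.01721339675765 204.44856364605562 [[-0.0228, -0.9984, 0.0515, 0.5008], [-0.9997, 0.0223, -0.0117, -0.0072], [0.0106, -0.0517, -0.9986, 1.2156], [0.0, 0.0, 0.0, 1.0]]
{'time': 0.1, 'joint_positions': array([ 1.24359518e+00,  3.53569998e-01,  1.63402725e+00,  2.98837081e-05,
        1.15522073e+00, -2.37665763e-03]), 'joint_vel': array([ 0.00082559, -0.00190412, -0.00340124,  0.00075058, -0.00053373,
       -0.00148653]), 'joint_torque': array([-5.79117150e-04, -5.94911885e+01, -3.34930873e+01,  6.98186969e-02,
        1.82814320e-02,  2.56852536e-05]), 'tcp_pos': array([0.1993057 , 0.59192523, 0.22495823]), 'orientation': array([ 1.61705106e-01,  9.86838935e-01, -6.02116664e-04, -1.13984194e-04]), 'contact_force': array([-0.14817462, -0.35255466,  0.19271071]), 'moment': array([0.01796905, 0.0367536 , 0.00217669]), 'gripper_force': 0.0, 'gripper_width': 0.09196100304980385}
```

Run:
```python
import cv2
for n in("scene","top"):
    i=cv2.imread(f"pics/{n}0.png");cv2.imwrite(f"pics/{n}0b.png",cv2.resize(i,(800,600),interpolation=cv2.INTER_CUBIC))
```

```text
(no output)
```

View pics/top0b.png

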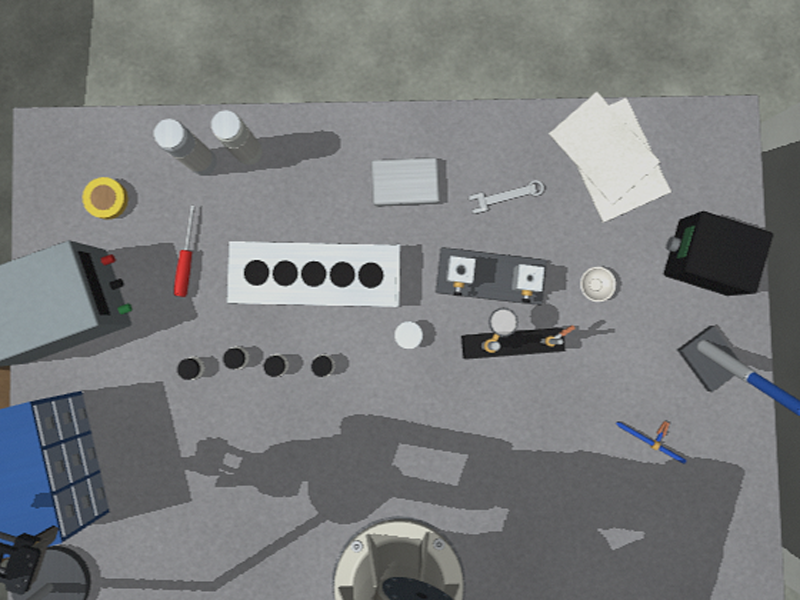

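View pics/scene0b.png

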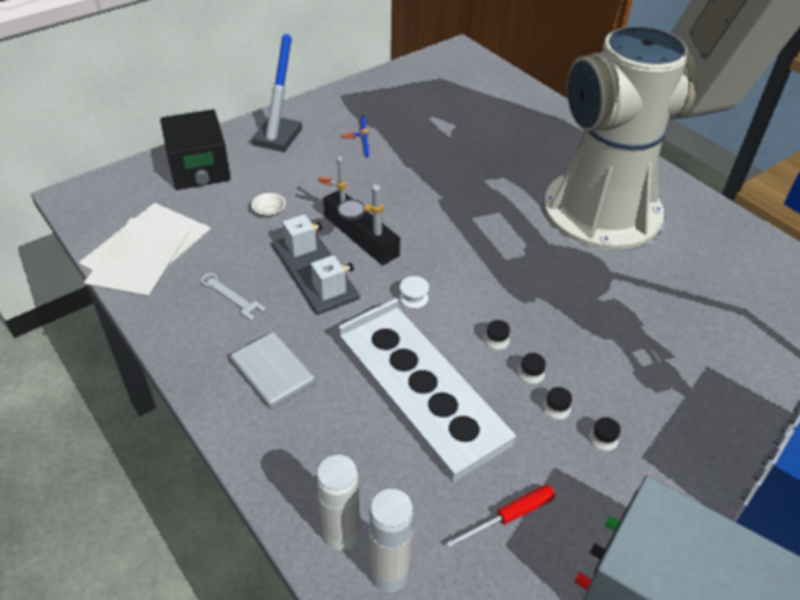

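The top view (800-px scale) shows four black-capped jars at (189,369), (235,358), (275,366) and (322,366). The riser has its end plate on the right, so mat 0 is at (371,275). The holders are at (461,270) for the big one and (530,278) for the small one. The mag post is near (490,345) with its ring at (503,320), and the clip post is near (553,341). The white-capped jar at (408,335) and the blue post are look-alikes.

```bash
cat > h.py <<'E'
from cell import robot, imaging
import cv2, numpy as np
def p2w(m,uv,z):
    T=np.array(m["cam_to_world"]);u,v=uv
    d=T[:3,:3]@np.array([(u-m["cx"])/m["fx"],(v-m["cy"])/m["fy"],1.])
    return T[:3,3]+d*(z-T[2,3])/d[2]
def w2p(m,p):
    T=np.array(m["cam_to_world"]);c=T[:3,:3].T@(np.asarray(p,float)-T[:3,3])
    return np.array([m["fx"]*c[0]/c[2]+m["cx"],m["fy"]*c[1]/c[2]+m["cy"]])
def dark(i,th,lo,hi,box=None):
    g=i.max(2); b=(g<th).astype(np.uint8)
    n,l,s,c=cv2.connectedComponentsWithStats(b)
    return [(c[k],s[k]) for k in range(1,n) if lo<s[k][4]<hi and (box is None or (box[0]<c[k][0]<box[2] and box[1]<c[k][1]<box[3]))]
E
python3 - <<'E'
from h import *
i=cv2.imread("pics/top0.png");m=imaging.camera_model("top")
for c,s in dark(i,45,60,1500,(80,150,450,280)):
    print(np.round(c,1),s.tolist(),"z.034",np.round(p2w(m,c,.034),4),"z.03",np.round(p2w(m,c,.03),4))
f=0.7
for n,uv,z in [("seatbig",(461,270),.07),("seatsmall",(530,278),.07),("magtop",(489,347),.16),("ring",(503,320),.11),("clipend",(573,328),.085),("white",(408,335),.034)]:
    print(n,np.round(p2w(m,np.array(uv)*f,z),4))
# dark-red block for rack corners
for c in [(462,336),(565,330),(566,350),(463,358)]: print("rackcorner",np.round(p2w(m,np.array(c)*f,.05),4))
for c in [(441,247),(547,263),(545,303),(436,291)]: print("base",np.round(p2w(m,np.array(c)*f,.015),4))
cv2.imwrite("pics/crop_t.png",cv2.resize(i[150:270,270:430],(800,600),interpolation=cv2.INTER_CUBIC))
E
```

```text
[179.1 190.3] [171, 182, 17, 17, 219] z.034 [0.6069 0.263  0.034 ] z.03 [0.6073 0.2639 0.03  ]
[199.2 190.7] [191, 183, 17, 17, 218] z.034 [0.6046 0.2081 0.034 ] z.03 [0.6049 0.2089 0.03  ]
[219.2 191.1] [211, 183, 17, 17, 218] z.034 [0.6023 0.1534 0.034 ] z.03 [0.6027 0.1539 0.03  ]
[239.2 191.6] [231, 184, 17, 16, 215] z.034 [0.5998 0.0984 0.034 ] z.03 [0.6001 0.0987 0.03  ]
[259.2 192. ] [251, 184, 17, 17, 216] z.034 [0.5974 0.0436 0.034 ] z.03 [0.5977 0.0438 0.03  ]
[357.6 240.1] [323, 230, 72, 21, 850] z.034 [ 0.4594 -0.223   0.034 ] z.03 [ 0.4593 -0.2237  0.03  ]
[163.6 250.3] [157, 244, 14, 14, 155] z.034 [0.4442 0.3069 0.034 ] z.03 [0.444 0.308 0.03 ]
[191.8 255.6] [185, 249, 14, 14, 149] z.034 [0.4278 0.2304 0.034 ] z.03 [0.4275 0.2312 0.03  ]
[225.  255.7] [219, 249, 13, 14, 144] z.034 [0.4255 0.1403 0.034 ] z.03 [0.4252 0.1408 0.03  ]
[132.  257.7] [125, 251, 15, 14, 152] z.034 [0.4259 0.3927 0.034 ] z.03 [0.4257 0.394  0.03  ]
seatbig [ 0.5988 -0.1275  0.07  ]
seatsmall [ 0.581  -0.2562  0.07  ]
magtop [ 0.4579 -0.1623  0.16  ]
ring [ 0.5036 -0.1963  0.11  ]
clipend [ 0.4861 -0.329   0.085 ]
white [ 0.4793 -0.0262  0.034 ]
rackcorner [ 0.4753 -0.128   0.05  ]
rackcorner [ 0.4822 -0.3237  0.05  ]
rackcorner [ 0.4444 -0.3242  0.05  ]
rackcorner [ 0.4339 -0.1288  0.05  ]
base [ 0.6496 -0.0953  0.015 ]
base [ 0.6136 -0.3025  0.015 ]
base [ 0.5352 -0.2959  0.015 ]
base [ 0.5634 -0.0832  0.015 ]
```

View pics/crop_t.png

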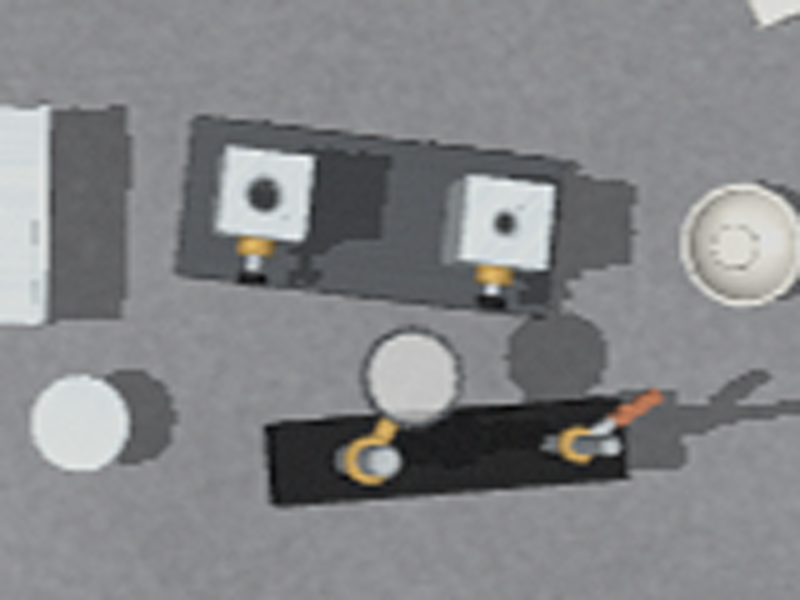

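{"fn": "step_arm", "kwargs": {"targets": [0.028,-0.025,-0.01,-9.25,0.028,-0.025,-0.01,-9.25,0.028,-0.025,-0.01,-9.25,0.028,-0.025,-0.01,-9.25,0.028,-0.025,-0.01,-9.25,0.028,-0.025,-0.01,-9.25,0.028,-0.025,-0.01,-9.25,0.028,-0.025,-0.01,-9.25,0,0,0,0,0,0,0,0], "hand": 0, "newtons": 20}}

```text
time: 1.35
tcp_pos: [0.4231, 0.3925, 0.1455]
orientation: [0.723, 0.691, -0.0, -0.0]
contact_force: [-0.9, 0.5, 1.0]
gripper_width: 0.0918
gripper_force: 0.0
```

```bash
cat >> h.py <<'E'
from scipy.spatial.transform import Rotation as Ro
def st():
    o=robot.get_obs();y=Ro.from_quat(o["orientation"]).as_matrix()
    print("t",round(o["time"],2),"tcp",np.round(o["tcp_pos"],4),"closing deg",round(np.degrees(np.arctan2(y[1,1],y[0,1])),2),"tilt",np.round(y[:2,2],4),"w",round(o["gripper_width"],4),"F",np.round(o["contact_force"],1),"gf",round(o["gripper_force"],1));return o
E
python3 - <<'E'
from h import *
st();m=imaging.camera_model("wrist");i=imaging.camera("wrist");cv2.imwrite("pics/w1.png",i)
print(m["fx"],m["cx"],m["cy"],np.round(m["cam_to_world"],3).tolist())
i=cv2.imread("pics/top0.png");m=imaging.camera_model("top")
f=lambda a,b:(270+a/5,150+b/5)
for n,uv,z in [("borebig",f(264,194),.07),("boresm",f(506,223),.07),("magtop",f(382,461),.16),("ring",f(412,376),.114),("magcollar",f(368,462),.115),("cliptop",f(605,445),.16),("clipend",f(658,398),.095),("clipcollar",f(575,443),.1)]:
    print(n,np.round(p2w(m,uv,z),4))
E
```

```text
t 1.35 tcp [0.4231 0.3925 0.1455] closing deg -2.54 tilt [-0.0005 -0.0001] w 0.0918 F [-0.9  0.5  1. ] gf 0.0
318.0198147243175 278.1876644220327 209.11294184940962 [[0.999, -0.042, -0.012, 0.425], [-0.044, -0.967, -0.251, 0.464], [-0.001, 0.251, -0.968, 0.304], [0.0, 0.0, 0.0, 1.0]]
borebig [ 0.5993 -0.1278  0.07  ]
boresm [ 0.581  -0.2567  0.07  ]
magtop [ 0.4594 -0.1724  0.16  ]
ring [ 0.5005 -0.1963  0.114 ]
magcollar [ 0.4573 -0.1723  0.115 ]
cliptop [ 0.4647 -0.282   0.16  ]
clipend [ 0.4862 -0.3275  0.095 ]
clipcollar [ 0.464  -0.2821  0.1   ]
```

View pics/w1.png

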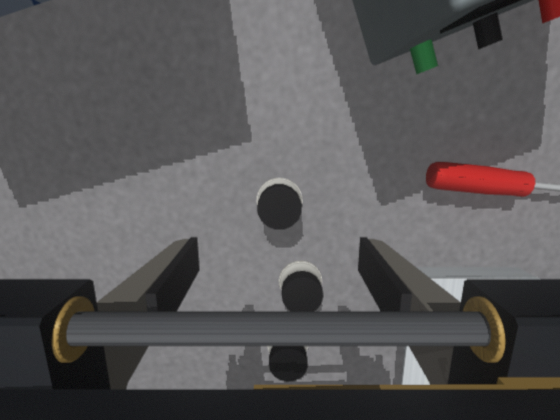

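Wrist view: the jar cap is at (279,206), which is y≈0.394 and agrees with the top camera. I'll grasp it now.

{"fn": "step_arm", "kwargs": {"targets": [0.001,0,-0.04,0,0.001,0,-0.04,0,0,0,-0.03,0,0,0,-0.0195,0,0,0,0,0]}}

```text
time: 2.02
tcp_pos: [0.4245, 0.3923, 0.0152]
orientation: [0.723, 0.691, -0.001, -0.0]
contact_force: [0.4, -0.1, -1.1]
gripper_width: 0.0918
gripper_force: 0.0
```

{"fn": "step_arm", "kwargs": {"targets": [0,0,0,0,0,0,0,0,0,0,0,0,0,0,0,0,0,0,0,0,0,0,0.02,0,0,0,0.03,0,0,0,0.04,0,0,0,0,0], "hand": 1, "newtons": 20}}

```text
time: 3.15
tcp_pos: [0.427, 0.3937, 0.1089]
orientation: [0.723, 0.691, 0.003, 0.0]
contact_force: [-0.5, 0.4, -1.6]
gripper_width: 0.0392
gripper_force: 20.0
```

{"fn": "step_arm", "kwargs": {"targets": [0.021,-0.044,0,0,0.021,-0.044,0,0,0.021,-0.044,0,0,0.021,-0.044,0,0,0.021,-0.044,0,0,0.021,-0.044,0,0,0.021,-0.044,0,0,0.021,-0.04,0,0,0,0,0,0,0,0,0,0]}}

```text
time: 4.4
tcp_pos: [0.5925, 0.0445, 0.105]
orientation: [0.723, 0.691, -0.001, -0.001]
contact_force: [0.3, -0.4, -0.0]
gripper_width: 0.0393
gripper_force: 20.0
```

Run:
```python
from h import *
st();m=imaging.camera_model("wrist");i=imaging.camera("wrist");cv2.imwrite("pics/w2.png",i)
for k,p in enumerate([[.5977,.0438,.03],[.6001,.0987,.03],[.6027,.1539,.03]]): print(k,w2p(m,p))
for c,s in dark(i,45,300,9000,(100,0,460,320)): print(np.round(c,1),s.tolist(),np.round(p2w(m,c,.03),4))
```

```text
t 4.4 tcp [0.5925 0.0445 0.105 ] closing deg -2.65 tilt [-0.002   0.0001] w 0.0393 F [ 0.3 -0.4 -0. ] gf 20.0
0 [286.89781651 223.7774497 ]
1 [287.2495189  151.14719219]
2 [287.92311341  68.75551863]
[277.8 269.1] [193, 224, 148, 89, 6827] [0.589  0.0064 0.03  ]
```

View pics/w2.png

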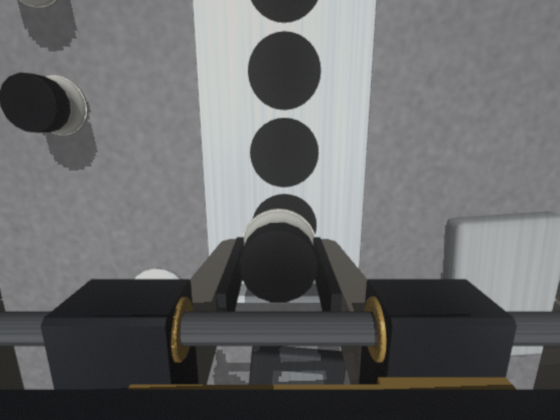

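Mats 1 and 2 appear at (284,152) and (284,70), about 2 mm from the prediction. The jar is held upright, so I'll lower it.

{"fn": "step_arm", "kwargs": {"targets": [0.004,-0.001,-0.02,0,0,0,-0.02,0,0,0,-0.01,0,0,0,-0.0075,0,0,0,0,0,0,0,0,0]}}

```text
time: 5.2
tcp_pos: [0.5975, 0.0436, 0.0485]
orientation: [0.723, 0.691, 0.0, 0.0]
contact_force: [-1.0, 1.1, -0.4]
gripper_width: 0.0396
gripper_force: 20.0
```

{"fn": "step_arm", "kwargs": {"targets": [0,0,0,0,0,0,0,0,0,0,0,0,0,0,0,0,0,0,0.03,0,0,0,0.04,0,0,0,0,0], "hand": 0}}

```text
time: 6.08
tcp_pos: [0.5996, 0.0435, 0.1216]
orientation: [0.723, 0.691, 0.002, 0.002]
contact_force: [-0.1, 0.1, -0.5]
gripper_width: 0.0918
gripper_force: 0.0
```

```bash
cat > tops.py <<'E'
from h import *
import sys
st();m=imaging.camera_model("top");i=imaging.camera("top");cv2.imwrite(f"pics/top_{sys.argv[1]}.png",i)
for c,s in dark(i,45,60,320,(80,150,300,280)): print(np.round(c,1),s.tolist()[2:],"table",np.round(p2w(m,c,.034),4)[:2],"riser",np.round(p2w(m,c,.064),4)[:2],"mat",np.round(p2w(m,c,.03),4)[:2])
E
python3 tops.py a
```

```text
t 6.08 tcp [0.5996 0.0435 0.1216] closing deg -2.61 tilt [0.0055 0.0004] w 0.0918 F [-0.1  0.1 -0.5] gf 0.0
[179.1 190.3] [17, 17, 220] table [0.6069 0.2629] riser [0.6042 0.2561] mat [0.6073 0.2639]
[198.3 190.6] [15, 16, 192] table [0.6049 0.2105] riser [0.6022 0.205 ] mat [0.6052 0.2112]
[163.5 250.4] [14, 14, 154] table [0.4438 0.307 ] riser [0.4453 0.299 ] mat [0.4436 0.3081]
[191.7 255.7] [14, 14, 149] table [0.4275 0.2306] riser [0.4294 0.2246] mat [0.4273 0.2314]
```

{"fn": "step_arm", "kwargs": {"targets": [-0.034,0.037,0,0,-0.034,0.037,0,0,-0.034,0.037,0,0,-0.034,0.038,0,0,-0.034,0.038,0,0,0,0,-0.03,0,0,0,-0.03,0,0,0,0,0,0,0,0,0]}}

```text
time: 7.25
tcp_pos: [0.4275, 0.2302, 0.0587]
orientation: [0.723, 0.691, -0.0, -0.0]
contact_force: [1.1, -0.0, -0.1]
gripper_width: 0.0919
gripper_force: 0.0
```

{"fn": "step_arm", "kwargs": {"targets": [0,0,-0.02,0,0,0,-0.015,0,0,0,-0.007,0,0,0,0,0]}}

```text
time: 7.75
tcp_pos: [0.4274, 0.2302, 0.0164]
orientation: [0.723, 0.691, -0.0, -0.0]
contact_force: [0.3, 0.1, -0.4]
gripper_width: 0.0923
gripper_force: 0.0
```

{"fn": "step_arm", "kwargs": {"targets": [0,0,0,0,0,0,0,0,0,0,0,0,0,0,0,0,0,0,0.03,0,0,0,0.04,0,0,0,0.02,0,0.025,-0.018,0,0,0.03,-0.023,0,0,0.03,-0.023,0,0,0.03,-0.023,0,0,0.03,-0.023,0,0,0.025,-0.022,0,0,0,0,0,0,0,0,0,0], "hand": 1}}

```text
time: 9.62
tcp_pos: [0.5966, 0.0985, 0.1063]
orientation: [0.723, 0.691, -0.0, -0.0]
contact_force: [-0.3, -0.2, -0.5]
gripper_width: 0.0001
gripper_force: 0.0
```

The grasp came up empty, so I need another look.

```bash
python3 tops.py b; python3 -c "
import cv2;i=cv2.imread('pics/top_b.png');cv2.imwrite('pics/top_b2.png',cv2.resize(i[150:300,80:320],(800,500)))"
```

```text
t 9.62 tcp [0.5966 0.0985 0.1063] closing deg -2.63 tilt [-0.0011  0.    ] w 0.0001 F [-0.3 -0.2 -0.5] gf 0.0
[259.6 190.3] [8, 14, 85] table [0.6021 0.0424] riser [0.5995 0.0412] mat [0.6024 0.0426]
[163.5 250.3] [14, 14, 151] table [0.444 0.307] riser [0.4455 0.299 ] mat [0.4438 0.308 ]
```

View pics/top_b2.png

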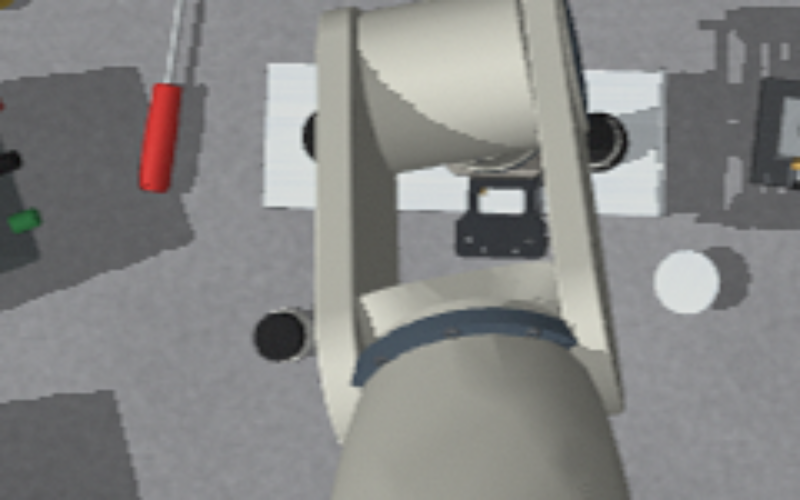

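{"fn": "step_arm", "kwargs": {"targets": [-0.028,0.034,0.02,0,-0.028,0.034,0.02,0,-0.028,0.034,0.02,0,-0.028,0.034,0.02,0,-0.028,0.034,0.02,0,-0.028,0.034,0.02,0,0,0,0,0,0,0,0,0], "hand": 0}}

```text
time: 10.68
tcp_pos: [0.4288, 0.3022, 0.2263]
orientation: [0.722, 0.691, -0.0, 0.0]
contact_force: [0.4, 0.3, -0.5]
gripper_width: 0.0786
gripper_force: 0.0
```

```bash
python3 - <<'E'
from h import *
st();m=imaging.camera_model("wrist");i=imaging.camera("wrist");cv2.imwrite("pics/w3.png",i)
for c,s in dark(i,45,150,9000,(80,0,480,400)): print(np.round(c,1),s.tolist(),np.round(p2w(m,c,.034),4))
E
python3 tops.py c
```

```text
t 10.68 tcp [0.4288 0.3022 0.2263] closing deg -2.52 tilt [-0.0001 -0.0005] w 0.0786 F [ 0.4  0.3 -0.5] gf 0.0
[289.6 185.9] [274, 169, 33, 34, 866] [0.4406 0.3091 0.034 ]
[278.3 249.2] [263, 233, 31, 33, 810] [0.4246 0.2341 0.034 ]
[366.9 279.5] [347, 238, 47, 75, 1814] [0.5299 0.1904 0.034 ]
[424.  269.3] [407, 259, 38, 21, 528] [0.5978 0.2009 0.034 ]
[279.6 306.6] [266, 300, 28, 12, 258] [0.423  0.1583 0.034 ]
t 10.72 tcp [0.4291 0.3017 0.226 ] closing deg -2.58 tilt [-0.0006 -0.0008] w 0.0825 F [ 0.8  0.1 -0.1] gf 0.0
[179.1 190.3] [17, 17, 220] table [0.607  0.2629] riser [0.6043 0.2561] mat [0.6073 0.2638]
[199.2 190.7] [17, 16, 217] table [0.6047 0.2081] riser [0.6021 0.2027] mat [0.605  0.2089]
[219.2 191.1] [17, 17, 215] table [0.6024 0.1533] riser [0.5999 0.1492] mat [0.6028 0.1538]
[239.2 191.6] [17, 16, 214] table [0.5998 0.0983] riser [0.5973 0.0957] mat [0.6001 0.0987]
[257.2 190.6] [13, 14, 139] table [0.6014 0.0489] riser [0.5989 0.0475] mat [0.6018 0.0491]
[163.7 250.3] [14, 14, 140] table [0.4441 0.3064] riser [0.4456 0.2985] mat [0.4439 0.3075]
[191.9 255.6] [14, 14, 139] table [0.4279 0.2301] riser [0.4298 0.2241] mat [0.4277 0.2309]
[224.9 255.7] [13, 15, 129] table [0.4255 0.1404] riser [0.4275 0.1367] mat [0.4253 0.1409]
```

View pics/w3.png

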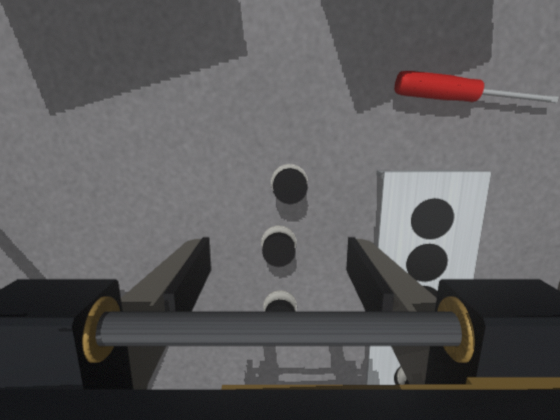

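The jar is still in place, so I lifted before the fingers had closed. I'll retry with a longer wait.

{"fn": "step_arm", "kwargs": {"targets": [-0.001,-0.036,-0.03,0,0,-0.035,-0.04,0,0,0,-0.05,0,0,0,-0.04,0,0,0,-0.03,0,0,0,-0.02,0,0,0,0,0,0,0,0,0]}}

```text
time: 11.78
tcp_pos: [0.4289, 0.2309, 0.0169]
orientation: [0.723, 0.691, 0.0, 0.0]
contact_force: [1.0, 0.0, 0.3]
gripper_width: 0.0921
gripper_force: 0.0
```

{"fn": "step_arm", "kwargs": {"targets": [0,0,0,0,0,0,0,0,0,0,0,0,0,0,0,0,0,0,0,0,0,0,0,0,0,0,0,0,0,0,0,0], "hand": 1}}

```text
time: 12.78
tcp_pos: [0.4284, 0.2313, 0.0165]
orientation: [0.723, 0.691, -0.0, -0.0]
contact_force: [-0.2, -0.1, 0.0]
gripper_width: 0.0393
gripper_force: 18.1
```

{"fn": "step_arm", "kwargs": {"targets": [0,0,0.03,0,0,0,0.04,0,0,0,0.02,0,0.024,-0.018,0,0,0.029,-0.023,0,0,0.03,-0.023,0,0,0.03,-0.023,0,0,0.03,-0.023,0,0,0.027,-0.0225,0,0,0,0,0,0,0,0,0,0]}}

```text
time: 14.15
tcp_pos: [0.5976, 0.0989, 0.1062]
orientation: [0.723, 0.691, -0.0, -0.0]
contact_force: [-1.1, 0.3, -0.4]
gripper_width: 0.0399
gripper_force: 18.1
```

{"fn": "step_arm", "kwargs": {"targets": [0.001,0,-0.02,0,0,0,-0.02,0,0,0,-0.01,0,0,0,-0.0085,0,0,0,0,0,0,0,0,0]}}

```text
time: 14.9
tcp_pos: [0.5997, 0.0988, 0.0484]
orientation: [0.723, 0.691, 0.0, 0.0]
contact_force: [0.5, 0.0, -0.5]
gripper_width: 0.0395
gripper_force: 19.4
```

{"fn": "step_arm", "kwargs": {"targets": [0,0,0,0,0,0,0,0,0,0,0,0,0,0,0,0,0,0,0,0,0,0,0.03,0,0,0,0.03,0,-0.035,0.042,0.01,0,-0.035,0.042,0,0,-0.035,0.042,0,0,-0.03,0.042,0,0,-0.02,0.04,0,0,0,0,0,0,0,0,0,0], "hand": 0}}

```text
time: 16.65
tcp_pos: [0.4446, 0.3064, 0.1181]
orientation: [0.723, 0.691, -0.0, 0.0]
contact_force: [-0.1, 0.2, 0.5]
gripper_width: 0.092
gripper_force: 0.0
```

```bash
python3 tops.py d
```

```text
t 16.65 tcp [0.4446 0.3064 0.1181] closing deg -2.57 tilt [ 0.0001 -0.0004] w 0.092 F [-0.1  0.2  0.5] gf 0.0
[179.1 190.3] [17, 17, 217] table [0.6071 0.263 ] riser [0.6044 0.2561] mat [0.6074 0.2639]
[199.1 190.7] [17, 16, 216] table [0.6048 0.2082] riser [0.6021 0.2027] mat [0.6051 0.2089]
[219.1 191. ] [17, 17, 212] table [0.6025 0.1534] riser [0.6    0.1493] mat [0.6029 0.154 ]
[238.  190.3] [14, 14, 143] table [0.6035 0.1016] riser [0.6009 0.0989] mat [0.6039 0.102 ]
[257.2 190.6] [13, 15, 141] table [0.6014 0.0489] riser [0.5988 0.0475] mat [0.6017 0.0491]
[154.3 226.9] [10, 24, 84] table [0.5082 0.3317] riser [0.508  0.3231] mat [0.5083 0.3328]
[146.4 250.6] [13, 26, 102] table [0.4444 0.3534] riser [0.4458 0.3443] mat [0.4442 0.3546]
[163.6 250.5] [14, 14, 140] table [0.4436 0.3068] riser [0.445  0.2988] mat [0.4434 0.3079]
[224.9 255.8] [13, 15, 147] table [0.4251 0.1406] riser [0.427  0.1368] mat [0.4249 0.1411]
```

{"fn": "step_arm", "kwargs": {"targets": [0,0,-0.035,0,0,0,-0.035,0,0,0,-0.02,0,0,0,-0.0115,0,0,0,0,0,0,0,0,0]}}

```text
time: 17.45
tcp_pos: [0.4452, 0.3069, 0.0173]
orientation: [0.723, 0.691, 0.001, 0.0]
contact_force: [0.5, 0.7, -0.0]
gripper_width: 0.0918
gripper_force: 0.0
```

{"fn": "step_arm", "kwargs": {"targets": [0,0,0,0,0,0,0,0,0,0,0,0,0,0,0,0,0,0,0,0,0,0,0,0,0,0,0,0,0,0,0.03,0,0,0,0.04,0,0,0,0.02,0,0.03,-0.03,0,0,0.035,-0.035,0,0,0.035,-0.035,0,0,0.035,-0.03,0,0,0.022,-0.0225,0,0,0,0,0,0,0,0,0,0], "hand": 1}}

```text
time: 19.58
tcp_pos: [0.6006, 0.1545, 0.1063]
orientation: [0.723, 0.691, -0.0, -0.0]
contact_force: [-0.7, 0.2, -0.6]
gripper_width: 0.0397
gripper_force: 17.9
```

{"fn": "step_arm", "kwargs": {"targets": [0.001,0,-0.02,0,0,0,-0.02,0,0,0,-0.01,0,0,0,-0.008,0,0,0,0,0,0,0,0,0]}}

```text
time: 20.32
tcp_pos: [0.6028, 0.1544, 0.049]
orientation: [0.723, 0.691, 0.0, 0.0]
contact_force: [-0.1, -0.5, -0.9]
gripper_width: 0.0395
gripper_force: 17.9
```

{"fn": "step_arm", "kwargs": {"targets": [0,0,0,0,0,0,0,0,0,0,0,0,0,0,0,0,0,0,0,0,0,0,0.03,0,0,0,0.03,0,-0.035,-0.003,0,0,-0.035,-0.003,0,0,-0.035,-0.003,0,0,-0.035,-0.003,0,0,-0.036,-0.0015,0,0,0,0,0,0,0,0,0,0], "hand": 0}}

```text
time: 22.08
tcp_pos: [0.4276, 0.1411, 0.109]
orientation: [0.723, 0.691, 0.001, 0.0]
contact_force: [0.1, -0.4, 0.1]
gripper_width: 0.0918
gripper_force: 0.0
```

Run:
```python
from h import *
st();m=imaging.camera_model("wrist");i=imaging.camera("wrist");cv2.imwrite("pics/w4.png",i)
for c,s in dark(i,45,300,9000,(200,100,360,320)): print(np.round(c,1),s.tolist(),np.round(p2w(m,c,.034),4))
```

```text
t 22.07 tcp [0.4276 0.1411 0.109 ] closing deg -2.6 tilt [0.0016 0.0005] w 0.0918 F [ 0.1 -0.4  0.1] gf 0.0
[273. 222.] [249, 197, 49, 51, 1974] [0.4226 0.1424 0.034 ]
```

{"fn": "step_arm", "kwargs": {"targets": [-0.002,0,-0.035,0,0,0,-0.03,0,0,0,-0.018,0,0,0,-0.0095,0,0,0,0,0,0,0,0,0]}}

```text
time: 22.88
tcp_pos: [0.4252, 0.141, 0.0166]
orientation: [0.723, 0.691, 0.0, 0.0]
contact_force: [0.3, 0.8, 0.6]
gripper_width: 0.0923
gripper_force: 0.0
```

{"fn": "step_arm", "kwargs": {"targets": [0,0,0,0,0,0,0,0,0,0,0,0,0,0,0,0,0,0,0,0,0,0,0,0,0,0,0,0,0,0,0.03,0,0,0,0.04,0,0,0.01,0.02,0,0.034,0.013,0,0,0.035,0.013,0,0,0.035,0.012,0,0,0.035,0.01,0,0,0.037,0.01,0,0,0,0,0,0,0,0,0,0], "hand": 1}}

```text
time: 25.0
tcp_pos: [0.5992, 0.2084, 0.1054]
orientation: [0.723, 0.691, -0.001, -0.0]
contact_force: [-1.4, 0.7, -1.7]
gripper_width: 0.04
gripper_force: 17.2
```

{"fn": "step_arm", "kwargs": {"targets": [0.004,0,-0.02,0,0,0,-0.02,0,0,0,-0.01,0,0,0,-0.0075,0,0,0,0,0,0,0,0,0]}}

```text
time: 25.75
tcp_pos: [0.6048, 0.209, 0.049]
orientation: [0.723, 0.691, 0.0, 0.0]
contact_force: [0.1, -0.6, -0.1]
gripper_width: 0.0398
gripper_force: 17.2
```

{"fn": "step_arm", "kwargs": {"targets": [0,0,0,0,0,0,0,0,0,0,0,0,0,0,0,0,0,0,0,0,0,0,0.04,0,0,0,0.05,0,-0.01,-0.05,0.05,0,-0.01,-0.05,0.05,0,-0.01,-0.05,0.01,0,-0.01,-0.05,0,0,-0.01,-0.05,0,0,-0.01,-0.05,0,0,-0.01,-0.05,0,0,-0.01,-0.05,0,0,0,-0.05,0,0,0,-0.05,0,0,0,0,0,0,0,0,0,0], "hand": 0}}

```text
time: 28.12
tcp_pos: [0.5267, -0.2782, 0.2359]
orientation: [0.723, 0.691, 0.0, -0.0]
contact_force: [-0.2, 0.6, -0.2]
gripper_width: 0.0922
gripper_force: 0.0
```

```bash
python3 tops.py e
python3 - <<'E'
from h import *
m=imaging.camera_model("wrist");i=imaging.camera("wrist");cv2.imwrite("pics/w5.png",i);np.save("w5.npy",np.array(m["cam_to_world"]))
cv2.imwrite("pics/w5b.png",cv2.resize(i[:300],None,fx=1.4,fy=1.4,interpolation=cv2.INTER_CUBIC))
for n,p in dict(bb=[.5993,-.1278,.07],bs=[.581,-.2567,.07],mt=[.4594,-.1724,.16],ct=[.4647,-.282,.16]).items(): print(n,np.round(w2p(m,p)*1.4,1))
E
```

```text
t 28.12 tcp [ 0.5267 -0.2782  0.2359] closing deg -2.65 tilt [-0.0005  0.0007] w 0.0922 F [-0.2  0.6 -0.2] gf 0.0
[179.1 190.3] [17, 17, 221] table [0.6069 0.263 ] riser [0.6042 0.2561] mat [0.6072 0.2639]
[197.2 189.4] [15, 14, 158] table [0.6082 0.2135] riser [0.6055 0.2079] mat [0.6086 0.2142]
[216.8 189.7] [14, 14, 153] table [0.6062 0.1597] riser [0.6036 0.1555] mat [0.6066 0.1603]
[238.1 190.4] [14, 14, 152] table [0.6032 0.1015] riser [0.6006 0.0987] mat [0.6036 0.1018]
[257.2 190.8] [13, 15, 150] table [0.601  0.0491] riser [0.5985 0.0477] mat [0.6014 0.0493]
bb [491.3  49.9]
bs [464.  245.5]
mt [245.7 113.4]
ct [280.1 324.3]
```

View pics/w5b.png

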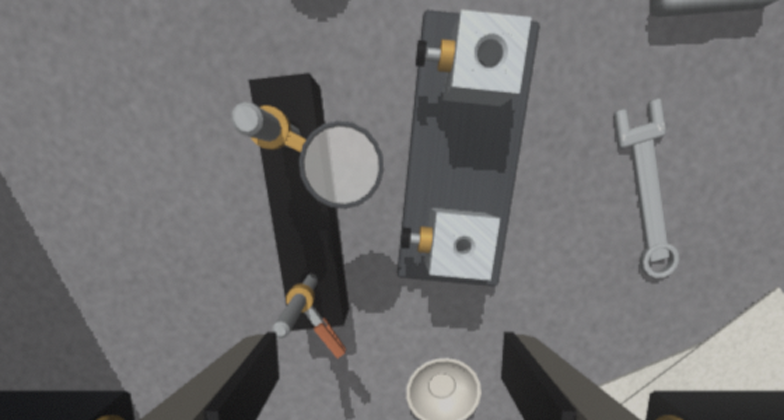

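The wrist view (1.4× scale) shows the big bore at (490,52), the small bore at (463.5,244), the mag post top at (248,119) and the clip post top at (282,328). All four jars are on their mats.

Run:
```python
from h import *
m=dict(imaging.camera_model("wrist"));m["cam_to_world"]=np.load("w5.npy")
for n,uv,z in [("bb",(490,52),.07),("bs",(463.5,244),.07),("mt",(248,119),.16),("ring",(341.5,165.5),.114),("mc",(273,124),.115),("ct",(282,328),.16),("cc",(300,300),.1),("cend",(341,352),.095),("rackTL",(250,80),.05),("rackTR",(309,74),.05),("rackBL",(283,331),.05),("rackBR",(344,322),.05),("slab",(398,276),.015),("slab",(426,12),.015),("slab",(539,24),.015),("slab",(497,285),.015)]:
    print(n,np.round(p2w(m,np.array(uv)/1.4,z),4))
# holder top quads
i=cv2.imread("pics/w5.png");g=cv2.inRange(i,(170,)*3,(255,)*3)
cs,_=cv2.findContours(g,cv2.RETR_EXTERNAL,cv2.CHAIN_APPROX_NONE)
for c in cs:
    a=cv2.contourArea(c)
    if 1200<a<6000:
        r=cv2.minAreaRect(c);print(a,r,np.round(p2w(m,r[0],.07),4))
```

```text
bb [ 0.5985 -0.129   0.07  ]
bs [ 0.5806 -0.2556  0.07  ]
mt [ 0.4602 -0.175   0.16  ]
ring [ 0.5    -0.1978  0.114 ]
mc [ 0.4614 -0.1725  0.115 ]
ct [ 0.4655 -0.2842  0.16  ]
cc [ 0.4637 -0.2846  0.1   ]
cend [ 0.4884 -0.3259  0.095 ]
rackTL [ 0.4326 -0.1346  0.05  ]
rackTR [ 0.4748 -0.1326  0.05  ]
rackBL [ 0.4362 -0.3235  0.05  ]
rackBR [ 0.4866 -0.318   0.05  ]
slab [ 0.5323 -0.2895  0.015 ]
slab [ 0.5616 -0.0863  0.015 ]
slab [ 0.6473 -0.0983  0.015 ]
slab [ 0.6185 -0.3014  0.015 ]
1882.0 ((316.5, 279.5), (47.0, 51.0), 90.0) [ 0.564 -0.373  0.07 ]
3793.5 ((518.1025390625, 270.4662170410156), (59.3341178894043, 138.20738220214844), 53.32564926147461) [ 0.7872 -0.372   0.07  ]
1805.5 ((331.3963317871094, 175.4329376220703), (44.1726188659668, 43.8413200378418), 6.34019136428833) [ 0.5809 -0.2568  0.07  ]
1278.5 ((252.87808227539062, 116.40245056152344), (51.79239273071289, 31.031259536743164), 83.6598129272461) [ 0.5043 -0.1952  0.07  ]
2512.5 ((350.6080322265625, 36.3970832824707), (49.28837203979492, 54.29362487792969), 6.581944465637207) [ 0.599  -0.1284  0.07  ]
```

{"fn": "step_arm", "kwargs": {"targets": [-0.017,0.026,0,-7.1,-0.017,0.026,0,-7.1,-0.017,0.026,0,-7.1,-0.016,0.027,0,-7.1,0,0,-0.02,0,0,0,0,0,0,0,0,0]}}

```text
time: 29.1
tcp_pos: [0.4603, -0.1734, 0.2166]
orientation: [0.87, 0.493, 0.0, 0.0]
contact_force: [-0.9, -0.2, -0.1]
gripper_width: 0.0918
gripper_force: 0.0
```

{"fn": "step_arm", "kwargs": {"targets": [0,0,-0.03,0,0,0,-0.025,0,0,0,-0.018,0,0,0,-0.0105,0,0,0,0,0,0,0,0,0]}}

```text
time: 29.85
tcp_pos: [0.4605, -0.1739, 0.1333]
orientation: [0.87, 0.492, 0.0, 0.0]
contact_force: [-0.4, -0.2, 0.1]
gripper_width: 0.0917
gripper_force: 0.0
```

{"fn": "step_arm", "kwargs": {"targets": [0,0,0,0,0,0,0,0,0,0,0,0,0,0,0,0,0,0,0,0,0,0,0,0,0,0,0,0,0,0,0,0,0,0,0,0,0,0,0,0,0,0,0,0,0,0,0,0], "hand": 1, "newtons": 45}}

```text
time: 31.35
tcp_pos: [0.4596, -0.1735, 0.1325]
orientation: [0.87, 0.492, -0.0, -0.0]
contact_force: [-3.6, 2.0, 3.9]
gripper_width: 0.0152
gripper_force: 44.9
```

{"fn": "step_arm", "kwargs": {"targets": [0,0,0.015,0,0,0,0.025,0,0,0,0.025,0,0,0,0.02,0,0.02,0.005,0,0,0.025,0.008,0,0,0.025,0.008,0,0,0.025,0.008,0,0,0.025,0.008,0,0,0.019,0.008,0,0,0,0,0,0,0,0,0,0,0,0,0,0]}}

```text
time: 32.98
tcp_pos: [0.5983, -0.1289, 0.2176]
orientation: [0.87, 0.492, -0.0, -0.0]
contact_force: [-0.6, -0.8, -1.5]
gripper_width: 0.0153
gripper_force: 44.9
```

Run:
```python
from h import *
o=st()
i=imaging.camera("scene");m=imaging.camera_model("scene")
print(w2p(m,[.5989,-.1284,.07]), w2p(m,[.5989,-.1284,.095]),w2p(m,[.5989,-.1284,.215]))
x,y=map(int,w2p(m,[.5989,-.1284,.12]));x0=max(0,x-60);y0=max(0,y-55)
print(x0,y0);cv2.imwrite("pics/s1.png",cv2.resize(i[y0:y0+90,x0:x0+120],(800,600),interpolation=cv2.INTER_CUBIC))
```

```text
t 32.98 tcp [ 0.5983 -0.1289  0.2176] closing deg -31.03 tilt [-0.0004 -0.    ] w 0.0153 F [-0.6 -0.8 -1.5] gf 44.9
[230.9510987  186.00134214] [230.51157859 178.94446936] [228.2326062  142.35361004]
170 116
```

View pics/s1.png

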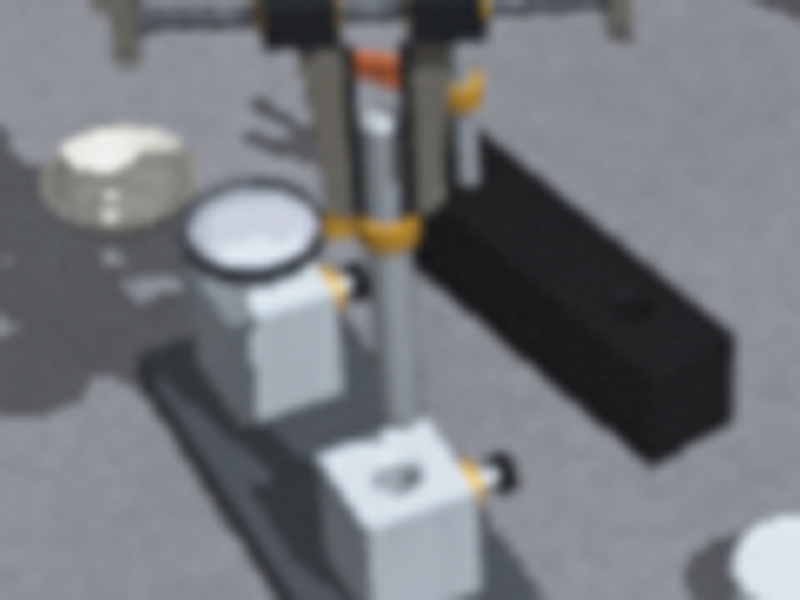

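The rod hangs vertical, with its foot at about (400,415) over the bore at (398,478). I'll descend gently.

{"fn": "step_arm", "kwargs": {"targets": [0.001,0,-0.01,0,0,0,-0.01,0,0,0,-0.006,0,0,0,-0.005,0,0,0,-0.004,0,0,0,-0.004,0,0,0,0,0]}}

```text
time: 33.9
tcp_pos: [0.6002, -0.1288, 0.1784]
orientation: [0.87, 0.492, 0.0, 0.0]
contact_force: [3.7, -0.3, -3.5]
gripper_width: 0.0151
gripper_force: 45.0
```

{"fn": "step_arm", "kwargs": {"targets": [0.0005,0,-0.003,0,0,0,-0.003,0,0,0,-0.003,0,0,0,-0.003,0,0,0,0,0]}}

```text
time: 34.52
tcp_pos: [0.6008, -0.1288, 0.1663]
orientation: [0.87, 0.492, 0.0, 0.0]
contact_force: [5.2, -0.6, -3.3]
gripper_width: 0.0149
gripper_force: 45.0
```

{"fn": "step_arm", "kwargs": {"targets": [0,0,-0.005,0,0,0,-0.005,0,0,0,-0.005,0,0,0,-0.005,0,0,0,-0.003,0,0,0,-0.003,0,0,0,0,0]}}

```text
time: 35.4
tcp_pos: [0.6008, -0.1287, 0.1401]
orientation: [0.87, 0.492, 0.0, 0.0]
contact_force: [6.3, -1.2, -1.8]
gripper_width: 0.0152
gripper_force: 45.0
```

{"fn": "step_arm", "kwargs": {"targets": [0,0,-0.0015,0,0,0,-0.001,0,0,0,-0.001,0,0,0,0,0]}}

```text
time: 35.9
tcp_pos: [0.6012, -0.1288, 0.1376]
orientation: [0.87, 0.492, 0.001, 0.001]
contact_force: [5.0, -0.7, 5.8]
gripper_width: 0.0152
gripper_force: 45.0
```

{"fn": "step_arm", "kwargs": {"targets": [0,0,-0.001,0,0,0,-0.0005,0,0,0,0,0]}}

```text
time: 36.28
tcp_pos: [0.6017, -0.1289, 0.1374]
orientation: [0.87, 0.492, 0.001, 0.001]
contact_force: [3.3, -0.4, 14.6]
gripper_width: 0.015
gripper_force: 45.0
```

Bottomed at the predicted height with 14.6 N. I'll release and go to the clip post.

{"fn": "step_arm", "kwargs": {"targets": [0,0,0,0,0,0,0,0,0,0,0,0,0,0,0,0,0,0,0,0,0,0,0,0,0,0,0.03,0,0,0,0.04,0,0,0,0.03,0,-0.027,-0.031,0,-6,-0.027,-0.031,0,-6,-0.027,-0.031,0,-6,-0.027,-0.031,0,-6,-0.028,-0.03,0,-6,0,0,-0.02,0,0,0,0,0,0,0,0,0], "hand": 0}}

```text
time: 38.4
tcp_pos: [0.4649, -0.2826, 0.2161]
orientation: [0.968, 0.251, 0.0, 0.0]
contact_force: [0.1, -0.5, 0.1]
gripper_width: 0.0916
gripper_force: 0.0
```

Run:
```python
from h import *
st()
i=imaging.camera("top");m=imaging.camera_model("top");cv2.imwrite("pics/top_f.png",i)
w=imaging.camera("wrist");mw=imaging.camera_model("wrist");cv2.imwrite("pics/w6.png",w)
print("clip top wrist pred",w2p(mw,[.465,-.283,.16]))
s=imaging.camera("scene");ms=imaging.camera_model("scene")
x,y=map(int,w2p(ms,[.56,-.2,.1]));a=s[y-60:y+60,x-80:x+80]
cv2.imwrite("pics/s2.png",np.vstack([cv2.resize(a,(640,300),interpolation=cv2.INTER_CUBIC)*1,cv2.resize(w[0:260],(640,300))]))
print(x-80,y-60)
```

```text
t 38.4 tcp [ 0.4649 -0.2826  0.2161] closing deg -60.98 tilt [ 0.0003 -0.0001] w 0.0916 F [ 0.1 -0.5  0.1] gf 0.0
clip top wrist pred [281.06629485 229.17815157]
147 96
```

View pics/s2.png

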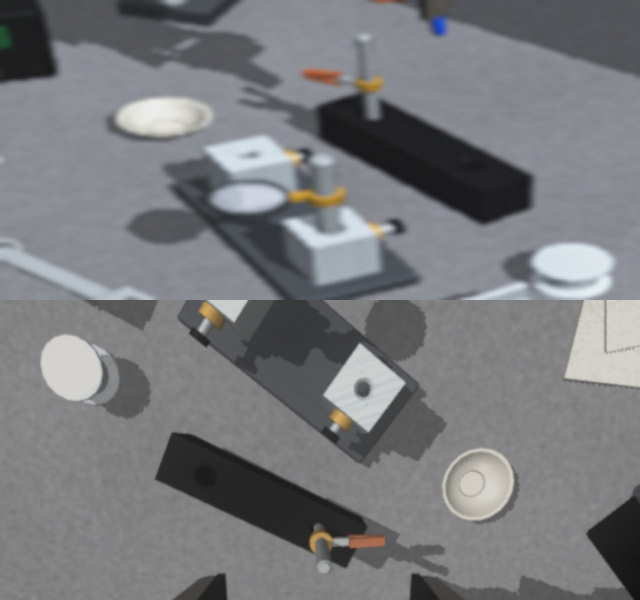

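The mag post stands upright in its holder. The clip post's top is within about 1 mm of the prediction, so I'll grasp it.

{"fn": "step_arm", "kwargs": {"targets": [0,0,-0.03,0,0,0,-0.025,0,0,0,-0.018,0,0,0,-0.0105,0,0,0,0,0,0,0,0,0]}}

```text
time: 39.3
tcp_pos: [0.465, -0.2829, 0.1328]
orientation: [0.968, 0.25, 0.0, 0.0]
contact_force: [-0.8, 0.5, -0.1]
gripper_width: 0.092
gripper_force: 0.0
```

{"fn": "step_arm", "kwargs": {"targets": [0,0,0,0,0,0,0,0,0,0,0,0,0,0,0,0,0,0,0,0,0,0,0,0,0,0,0,0,0,0,0,0,0,0,0,0,0,0,0,0,0,0,0,0,0,0,0,0], "hand": 1, "newtons": 45}}

```text
time: 40.8
tcp_pos: [0.4644, -0.2827, 0.1321]
orientation: [0.968, 0.25, -0.0, -0.0]
contact_force: [0.1, -1.0, 0.3]
gripper_width: 0.009
gripper_force: 45.0
```

{"fn": "step_arm", "kwargs": {"targets": [0,0,0.015,0,0,0,0.025,0,0,0,0.025,0,0,0,0.02,0,0.019,0.004,0,0,0.025,0.005,0,0,0.025,0.005,0,0,0.025,0.006,0,0,0.023,0.006,0,0,0,0,0,0,0,0,0,0]}}

```text
time: 42.18
tcp_pos: [0.581, -0.2563, 0.2163]
orientation: [0.968, 0.251, -0.001, -0.0]
contact_force: [-1.4, -0.2, -1.7]
gripper_width: 0.0091
gripper_force: 45.0
```

Run:
```python
from h import *
o=st()
i=imaging.camera("scene");m=imaging.camera_model("scene")
print(w2p(m,[.5815,-.2564,.07]), w2p(m,[.5815,-.2564,.095]),w2p(m,[.5815,-.2564,.245]))
x,y=map(int,w2p(m,[.5815,-.2564,.12]));x0=x-60;y0=y-55
print(x0,y0);cv2.imwrite("pics/s3.png",cv2.resize(i[y0:y0+90,x0:x0+120],(800,600),interpolation=cv2.INTER_CUBIC))
```

```text
t 42.17 tcp [ 0.581  -0.2563  0.2163] closing deg -60.98 tilt [-0.0014  0.0005] w 0.0091 F [-1.4 -0.2 -1.7] gf 45.0
[210.32466404 156.72274994] [209.65529924 149.68290451] [205.26640897 103.52405487]
148 87
```

View pics/s3.png

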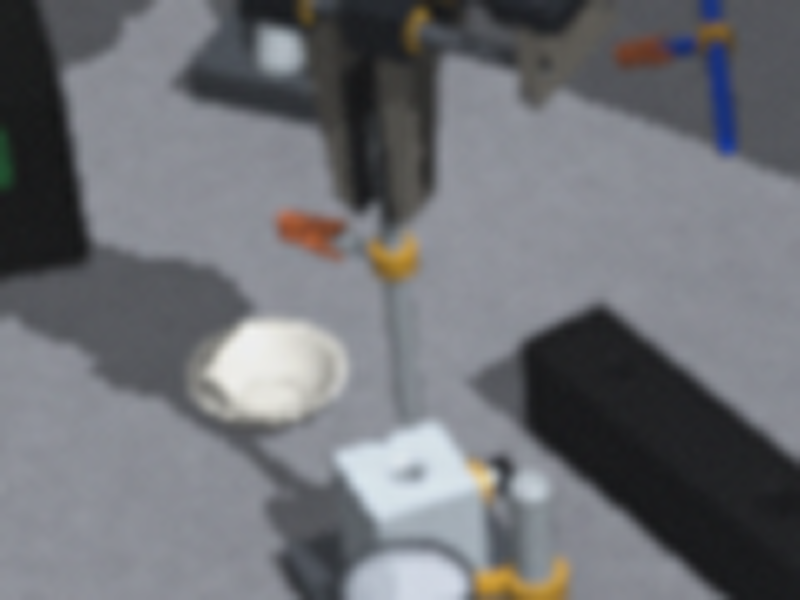

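Clip post: its foot is at about (408,415) over the bore at (410,472), vertical. I'll descend.

{"fn": "step_arm", "kwargs": {"targets": [0.001,0,-0.01,0,0,0,-0.01,0,0,0,-0.006,0,0,0,-0.005,0,0,0,-0.004,0,0,0,-0.003,0,0,0,0,0]}}

```text
time: 43.1
tcp_pos: [0.5826, -0.2568, 0.179]
orientation: [0.968, 0.25, 0.0, 0.0]
contact_force: [1.0, -1.3, -2.5]
gripper_width: 0.0087
gripper_force: 45.0
```

{"fn": "step_arm", "kwargs": {"targets": [0,0,-0.003,0,0,0,-0.003,0,0,0,-0.003,0,0,0,-0.003,0,0,0,-0.003,0,0,0,0,0]}}

```text
time: 43.85
tcp_pos: [0.5825, -0.2568, 0.1635]
orientation: [0.968, 0.25, 0.0, 0.0]
contact_force: [4.5, -2.2, -2.6]
gripper_width: 0.0091
gripper_force: 45.0
```

{"fn": "step_arm", "kwargs": {"targets": [0,0,-0.005,0,0,0,-0.005,0,0,0,-0.005,0,0,0,-0.005,0,0,0,-0.003,0,0,0,-0.002,0,0,0,0,0]}}

```text
time: 44.72
tcp_pos: [0.5825, -0.2567, 0.1384]
orientation: [0.968, 0.25, 0.0, 0.0]
contact_force: [5.8, -2.7, -1.3]
gripper_width: 0.0086
gripper_force: 45.0
```

{"fn": "step_arm", "kwargs": {"targets": [0,0,-0.001,0,0,0,-0.001,0,0,0,0,0]}}

```text
time: 45.1
tcp_pos: [0.5828, -0.2568, 0.137]
orientation: [0.968, 0.25, 0.0, 0.0]
contact_force: [4.3, -2.6, 4.5]
gripper_width: 0.0087
gripper_force: 45.0
```

{"fn": "step_arm", "kwargs": {"targets": [0,0,-0.001,0,0,0,-0.0005,0,0,0,0,0]}}

```text
time: 45.48
tcp_pos: [0.5833, -0.257, 0.1367]
orientation: [0.968, 0.25, 0.001, 0.001]
contact_force: [4.1, -1.7, 12.6]
gripper_width: 0.0091
gripper_force: 45.0
```

{"fn": "step_arm", "kwargs": {"targets": [0,0,0,0,0,0,0,0,0,0,0,0,0,0,0,0,0,0,0,0,0,0,0,0,0,0,0.03,0,0,0,0.04,0,0,0,0.03,0,-0.03,-0.02,0,0,-0.03,-0.02,0,0,-0.03,-0.02,0,0,-0.03,-0.02,0,0,-0.03,-0.02,0,0,0,0,0,0,0,0,0,0], "hand": 0}}

```text
time: 47.48
tcp_pos: [0.4329, -0.3566, 0.2358]
orientation: [0.968, 0.25, 0.0, 0.0]
contact_force: [-0.0, -0.3, -0.1]
gripper_width: 0.0921
gripper_force: 0.0
```

```bash
python3 tops.py g
python3 - <<'E'
from h import *
s=imaging.camera("scene")
cv2.imwrite("pics/s4.png",cv2.resize(s[90:330,120:440],(800,600),interpolation=cv2.INTER_CUBIC))
E
```

```text
t 47.48 tcp [ 0.4329 -0.3566  0.2358] closing deg -61.04 tilt [ 0.0007 -0.0001] w 0.0921 F [-0.  -0.3 -0.1] gf 0.0
[200.9 188.2] [21, 22, 282] table [0.6115 0.2033] riser [0.6086 0.198 ] mat [0.6118 0.204 ]
[179.1 190.3] [17, 17, 220] table [0.6069 0.263 ] riser [0.6042 0.2561] mat [0.6073 0.2639]
[219.1 190. ] [15, 16, 164] table [0.6053 0.1535] riser [0.6026 0.1494] mat [0.6056 0.154 ]
[238.1 190.4] [14, 14, 151] table [0.6031 0.1015] riser [0.6005 0.0988] mat [0.6035 0.1019]
[257.2 190.6] [13, 14, 145] table [0.6014 0.049 ] riser [0.5989 0.0476] mat [0.6018 0.0492]
```

View pics/s4.png

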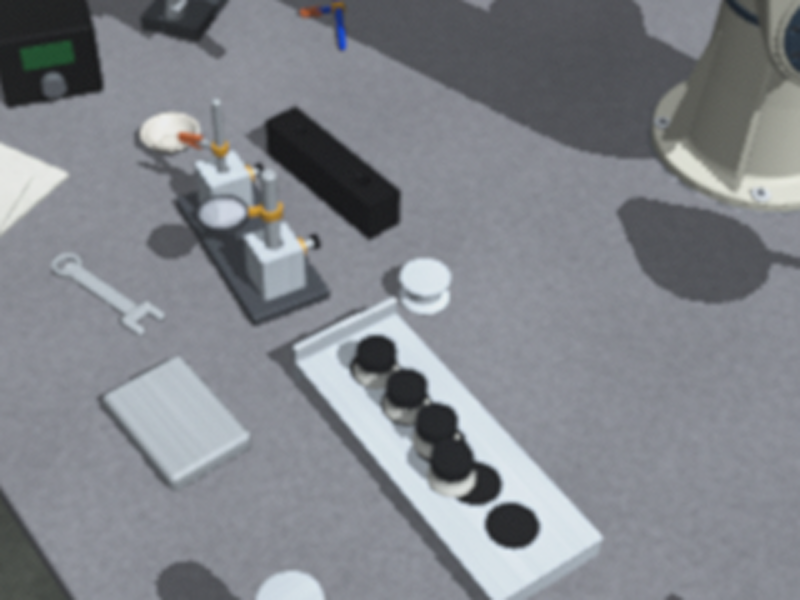

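The jar on mat 3 has been knocked aside: its cap is at (452,459) in the crop, with the mat exposed. I'll measure it relative to the others.

Run:
```python
from h import *
m=imaging.camera_model("scene")
for u,v in [(377,354),(407,388),(436,424),(452,459)]: print("scene",np.round(p2w(m,(120+u*.4,90+v*.4),.064),4))
i=cv2.imread("pics/top_g.png");cv2.imwrite("pics/tg.png",cv2.resize(i[165:215,165:275],(770,350),interpolation=cv2.INTER_CUBIC))
```

```text
scene [0.6046 0.0527 0.064 ]
scene [0.6068 0.1031 0.064 ]
scene [0.6111 0.1527 0.064 ]
scene [0.6239 0.1923 0.064 ]
```

View pics/tg.png

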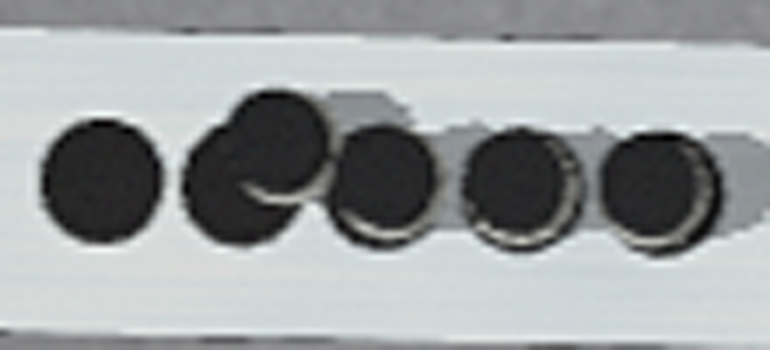

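Run:
```python
from h import *
m=imaging.camera_model("top")
for u,v in [(660,182),(516,185),(382,176),(279,140)]: print(np.round(p2w(m,(165+u/7-.07,165+v/7-.07),.064),4))
```

```text
[0.5979 0.0422 0.064 ]
[0.5979 0.0972 0.064 ]
[0.6025 0.1483 0.064 ]
[0.6172 0.1875 0.064 ]
```

Jar 3 is at about (0.617, 0.188). Jar 2 is still within 5 mm of mat 2. I'll re-grasp jar 3.

{"fn": "step_arm", "kwargs": {"targets": [0.015,0.045,0,4.9,0.015,0.045,0,4.9,0.015,0.045,0,4.9,0.015,0.045,0,4.9,0.015,0.045,0,4.9,0.015,0.045,0,4.9,0.015,0.045,0,4.9,0.015,0.045,0,4.9,0.016,0.046,0,4.9,0.016,0.046,0,4.9,0.016,0.046,-0.03,4.9,0.016,0.047,-0.04,4.5,0,0,-0.03,0,0,0,0,0,0,0,0,0]}}

```text
time: 49.45
tcp_pos: [0.6166, 0.1877, 0.1374]
orientation: [0.723, 0.691, 0.0, 0.0]
contact_force: [0.5, 0.3, 0.2]
gripper_width: 0.0918
gripper_force: 0.0
```

Run:
```python
from h import *
st();m=imaging.camera_model("wrist");i=imaging.camera("wrist");cv2.imwrite("pics/w7.png",i)
for c,s in dark(i,45,300,9000,(180,0,380,320)): print(np.round(c,1),s.tolist(),np.round(p2w(m,c,.064),4))
print(w2p(m,[.617,.188,.064]))
```

```text
t 49.45 tcp [0.6166 0.1877 0.1374] closing deg -2.6 tilt [0.0009 0.0003] w 0.0918 F [0.5 0.3 0.2] gf 0.0
[271.1 244.8] [240, 194, 64, 100, 3603] [0.6092 0.1711 0.064 ]
[263.8 305.4] [244, 297, 41, 15, 453] [0.6005 0.1188 0.064 ]
[280.22290332 223.48959857]
```

View pics/w7.png

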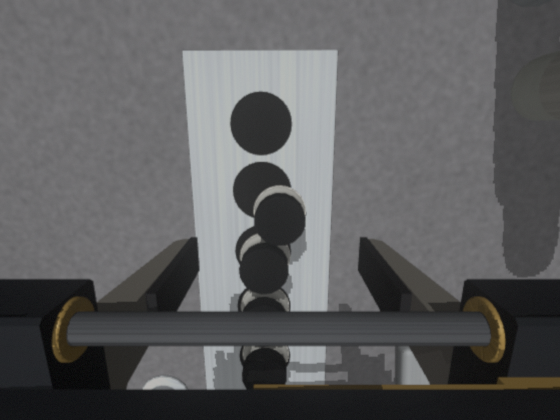

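Jar 3's cap is at (279,220), centred between the fingers, so I can descend.

{"fn": "step_arm", "kwargs": {"targets": [0,0.001,-0.035,0,0,0,-0.03,0,0,0,-0.017,0,0,0,-0.008,0,0,0,0,0,0,0,0,0]}}

```text
time: 50.25
tcp_pos: [0.6169, 0.1886, 0.0475]
orientation: [0.723, 0.691, 0.001, 0.0]
contact_force: [-0.4, 0.1, 1.2]
gripper_width: 0.0922
gripper_force: 0.0
```

{"fn": "step_arm", "kwargs": {"targets": [0,0,0,0,0,0,0,0,0,0,0,0,0,0,0,0,0,0,0,0,0,0,0,0,0,0,0,0,0,0,0,0,0,0,0.015,0,0,0,0.02,0,-0.006,0.01,0,0,-0.007,0.01,0,0,0,0,0,0,0,0,0,0], "hand": 1, "newtons": 20}}

```text
time: 52.0
tcp_pos: [0.6027, 0.2085, 0.0809]
orientation: [0.723, 0.691, -0.0, -0.0]
contact_force: [-0.1, 0.3, -0.4]
gripper_width: 0.0396
gripper_force: 17.4
```

{"fn": "step_arm", "kwargs": {"targets": [0.001,0,-0.015,0,0,0,-0.01,0,0,0,-0.008,0,0,0,0,0,0,0,0,0]}}

```text
time: 52.62
tcp_pos: [0.6042, 0.2084, 0.0484]
orientation: [0.723, 0.691, -0.0, -0.0]
contact_force: [-0.5, 0.5, -1.4]
gripper_width: 0.0401
gripper_force: 17.9
```

{"fn": "step_arm", "kwargs": {"targets": [0,0,0,0,0,0,0,0,0,0,0,0,0,0,0,0,0,0,0,0,0,0,0,0,0,0,0.03,0,0,0,0.05,0,0,0,0.05,0,-0.03,0.03,0,0,-0.04,0.04,0,0,-0.04,0.04,0,0,-0.04,0.04,0,0,-0.03,0.04,0,0,-0.03,0.04,0,0,0,0,0,0,0,0,0,0], "hand": 0}}

```text
time: 54.75
tcp_pos: [0.3942, 0.438, 0.1783]
orientation: [0.723, 0.691, -0.0, 0.0]
contact_force: [-0.2, -0.9, -0.6]
gripper_width: 0.0917
gripper_force: 0.0
```

```bash
python3 tops.py k
python3 - <<'E'
from h import *
s=imaging.camera("scene")
cv2.imwrite("pics/s5.png",cv2.resize(s[90:330,120:440],(800,600),interpolation=cv2.INTER_CUBIC))
E
```

```text
t 54.75 tcp [0.3942 0.438  0.1783] closing deg -2.56 tilt [ 0.0001 -0.0005] w 0.0917 F [-0.2 -0.9 -0.6] gf 0.0
[179.1 190.3] [17, 17, 221] table [0.6069 0.263 ] riser [0.6042 0.2561] mat [0.6072 0.2639]
[196.6 189.8] [14, 14, 153] table [0.6074 0.2152] riser [0.6047 0.2096] mat [0.6078 0.216 ]
[218.6 190.1] [16, 17, 179] table [0.6052 0.1549] riser [0.6026 0.1508] mat [0.6056 0.1555]
[238.  190.4] [14, 14, 146] table [0.6032 0.1016] riser [0.6006 0.0989] mat [0.6036 0.102 ]
[257.2 190.6] [13, 15, 143] table [0.6014 0.049 ] riser [0.5988 0.0475] mat [0.6017 0.0492]
```

View pics/s5.png

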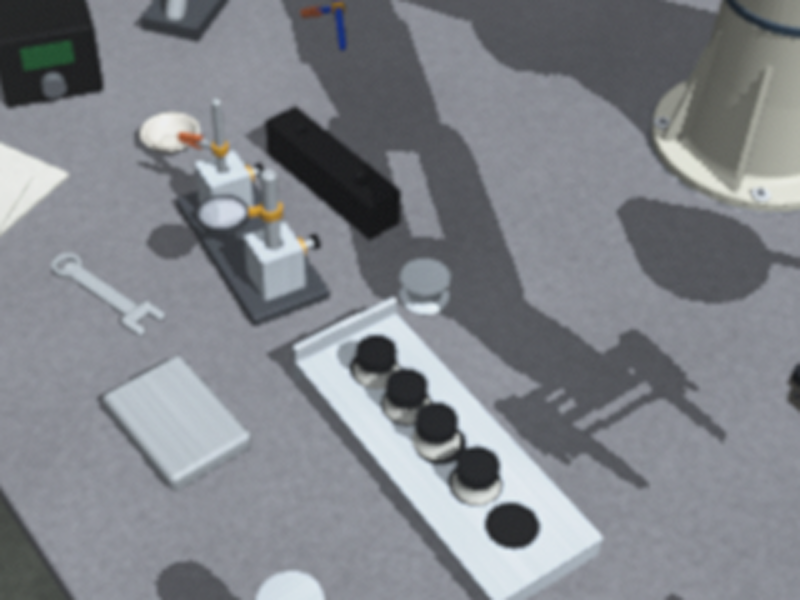

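The posts stand upright in their holders and the four jars are on mats 0 to 3, all within 6 mm of centre. I'll hand the job in.

```bash
python3 -c "
from cell import robot
print(robot.job_done())"
```

```text
the job is handed in; nothing more can be done
None
```

I handed the job in at about 55 s; the hand-in gave no verdict. By my measurements, both posts are fully home and upright in their matching holders, and the four flux jars stand on mats 0–3, within about 6 mm of centre, after I re-placed one that had been knocked aside.

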